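Show the lantern's front wall to the visualiser

TASK

Turn the zoom dial on the visualiser clockwise to its stop, keep it there for about a second until the picture is zoomed right out, then let go so that it springs back. Then lift the loose front wall (the stepped gable with the door) straight up out of the half-built house lantern and hold it up for the class in front of the camera: its middle level with and centred on the lens, 15 cm away from it, upright and with a face square to the lens. Do not bump the camera with it, leave the other things on the table where they are, and finish while still holding the wall there, steady in the air.

Things in the scene. Friction and masses are not known exactly. Their poses are not given: they have to be found in the camera images.
- viz: Grey desktop visualiser (document camera), fixed: base 200 x 240 x 45 mm (x, y, z); origin under its middle, z up. Dial axis at x -55, y +75 mm. Column and camera head stand on the base at y -78 to -12 mm, x +16 (lens front) to +99 mm, up to 267 mm above the table. The lens looks level to -x, out over the long edge near the dial.
- viz_dial (a joint): Angle of the visualiser's zoom dial: 0 at rest (middle), positive clockwise seen from above; stops at +1.0 and -1.0 rad. A spring (0.06 N m per rad) brings it back to 0 as soon as it is let go.
- viz_dial_grip (a point): Point on the dial's vertical axis, half-way up its finger bar, 67 mm above the table. Black disc 42 mm across, its top 11 mm below this point; on it a finger bar 36 mm long (this point's x; the bar and point turn with the dial), 12 mm wide (y), 22 mm high, its top 10 mm above this point. With the fingers opened to 60 mm or more it springs back freely between them.
- viz_lens (a point): Centre of the front glass of the visualiser's camera, at x +16, y -45 mm of the visualiser and 240 mm above the table. The lens looks level along this point's -x; y points to the side where the dial is, z up.
- wall_center (a point): Centre of the lantern's loose front wall, 75 mm below its top and above its foot. Plywood 9 mm thick (x, face normal; both faces alike, with door, windows and dark timbers), 120 mm wide (y), 150 mm high (z up), stepped gable: 120 mm wide up to 90 mm, 86 mm up to 120 mm, 50 mm up to the top. About 90 g. Grip the plain top step across its thickness.
- lantern: Half-built plywood house lantern, fixed (taped down): base 150 x 150 mm, posts and two side walls up to 106 mm, no back wall or roof yet. Origin under its middle. The front wall stands 54 mm from it in +x, parallel to y, its foot 8 mm above the table in a groove and its side edges in post slots up to 96 mm, with 1.3 mm play: pulled up 95 mm it is clear. Tea light in the middle, 42 mm high.
- bottle: Bystander: green drinks bottle, 66 mm diameter, 210 mm high, standing; origin under its middle.
- cup: Bystander: paper cup, 76 mm rim diameter, 90 mm high; origin under its middle.
- glue: Bystander: white glue jar, 56 mm diameter, 75 mm high; origin under its middle.
- back_wall: Bystander: the lantern's back wall, a like stepped gable without a door, 9 mm thick, lying flat on the table; origin under its middle.

How it is judged:
On the way, in this order (a step that is already met when the one before it is completed fails the run):
1. the zoom dial is turned clockwise to its stop and kept there (value of joint viz_dial above 0.92 rad), for 0.5 s.
2. the dial is let go and has sprung back (value of joint viz_dial between -0.1 and 0.1 rad and contact force between the fingers and viz below 0.1 N), for 0.2 s.
3. the front wall is lifted clear of the lantern by the gripper (z of wall_center in the frame of lantern above 0.175 m and contact force between the fingers and wall above 0.5 N), for 0.2 s.
At the end, for the whole second after the job is handed in: The wall is held in the air by the gripper alone, still, its centre 150 mm (plus or minus 30 mm) in front of the lens and within 18 mm of the lens's axis sideways and in height, upright within 0.12 rad, its face square to the lens within 0.14 rad; the zoom dial is back at rest within 0.1 rad (x of wall_center in the frame of viz_lens between -0.18 and -0.12 m and y of wall_center in the frame of viz_lens between -0.018 and 0.018 m and z of wall_center in the frame of viz_lens between -0.018 and 0.018 m and angle between wall_center's own z axis and vertical below 0.12 rad and angle between the x axis of wall_center and the x axis of viz_lens, either way round below 0.14 rad and contact force between the fingers and wall above 0.5 N and contact force between wall and viz below 0.1 N and contact force between wall and lantern below 0.1 N and linear speed of wall below 0.03 m/s and angular speed of wall below 0.2 rad/s and value of joint viz_dial between -0.1 and 0.1 rad); the arm keeps its last pose, push and grip.
It fails at once if the wall bumps the visualiser (contact force between wall and viz above 3 N).
It fails at once if the bottle is disturbed (distance of bottle from where it was at the start of the episode above 0.03 m).
It fails at once if the cup is disturbed (distance of cup from where it was at the start of the episode above 0.03 m).
It fails at once if the glue jar is disturbed (distance of glue from where it was at the start of the episode above 0.03 m).
It fails at once if the back wall is disturbed (distance of back_wall from where it was at the start of the episode above 0.03 m).
It also fails if it takes over 72 s, if anything falls off the work surface, if the arm or the gripper's body presses on something with over 40 N, if the wrist force passes 120 N, or if a joint passes its speed limit or range.

ROBOT

A 6-joint arm with a two-finger parallel gripper is mounted at the origin on the work surface. World frame = base frame: x ahead of the robot, y to its left, z up, the work surface at z = 0. Lengths are in m, angles in rad, forces in N, time in s.
With the tool pointing down it reaches from about 0.3 to 0.875 m from the base axis. Payload 6.4 kg.
Tool frame: the origin (TCP) lies midway between the tips of the shut fingers; the grasp point (between the pads) lies 19 mm behind it; z points along the fingers, y is the line along which they close (so a half turn about z gives the same grasp; the last joint's range is limited). The gripper opens to 85 mm and grips with 20 to 120 N. Pads are 22 mm wide; open, the fingers measure 114 mm over their backs; the gripper's body (76 mm by 85 mm) begins 54 mm behind the grasp point. The pads swing forward as they close: fully open they stand 13 mm farther back than shut.
Start: joints at [1.01, 0.181, 1.607, -0, 1.354, -0.206], TCP at [0.2, 0.539, 0.197] pointing down, gripper open.
Joint ranges: [-2.99, 2.99], [-0.89, 2.07], [0.3, 2.58], [-1.14, 4.28], [0, 2.63], [-3.12, 3.12]. Speed limits (rad/s): [2.57, 2.57, 3.01, 3.14, 3.14, 3.14].

INTERFACE

Orientations are given as a unit quaternion [w, x, y, z].
In Python, from bench import ctrl gives the robot as it stands. The module is installed in compiled form; this text tells all that it offers.
- The arm moves only by the tool move_arm, never from a script. Its argument "plan" is one flat list of numbers, 6 for each row, row after row: the shift along the world's x, y, z in units of 50 mm (1.0 is 50 mm), then the turn, a rotation vector about the world's x, y, z in rad. A call has 1 to 10 rows; each row is the pose to reach, as a shift and turn from the pose commanded when the call began; what a row does not reach only later rows make up. A row lasts 1/8 s, in which the tool goes at most 62.5 mm and 10.7 degrees, less where a joint would pass 70% of its speed; a pose out of reach is approached as far as the arm can. A call with a gripper value outside its range is refused whole. "grip" is the finger opening in mm, from 0 to 85.4, set as the call begins (left out, the last holds). The fingers move at their own pace and stop on an object; the grip force is fixed at half the most. Time passes only in rows, so rows that repeat a pose let the fingers close. It gives the time, the measured TCP pose, the force, the opening and the grip force at its end, in the units of the state.
- ctrl.get_obs(): the state, without advancing time (a new reading comes with each control period).
- ctrl.camera(name): name is "side" or "top"; returns a dict with "pixels" (400x640x3 uint8, red, green, blue), "fx", "fy", "cx", "cy" (pixels), "origin" and "attitude" of the camera in the world. Camera axes: x right, y down, z forward; pixel columns grow to the right and rows downward; lengths in m; the calibration is good to about 2 mm. A picture is of the moment at which its call begins. There is no depth.
- ctrl.hand_in(): hands the job in; it is judged then, once.
The state is a dict: "time_s": time; "q": joint angles; "dq": joint speeds; "joint_efforts": joint torques, N m; "eef_pos": TCP position; "eef_rot": TCP orientation; "wrist_force": force on the tool from outside, world axes, zero at the start; "torque": the same for the moment, N m; "opening": opening from 0.0 (shut) to 1.0 (fully open); "grasp_force": force on a finger pad.
Only numpy, scipy, OpenCV 4.12 (cv2) and the standard library are available. Lean on these libraries where they do the work, as an engineer would, in place of code of your own. Each camera call takes 0.05 s, during which the arm holds its last target. There are 200 camera calls.

## Working session

There is one attempt and no reset: what is moved stays moved. The work goes in short steps, Python scripts to look and compute and a tool call to move; the robot and the scene stay as the last step left them, time stands still between calls to the robot, and variables do not carry over. Pictures are saved under pics/ and viewed, at most 10 in all, crops included, and the job is handed in when it is done.

Besides the shell and the picture viewer there is one more tool, called after "Emit:" as name(argument=value, ...) on one line, values as JSON. move_arm: Moves the arm, as the interface text tells. Its arguments: {"type":"object","properties":{"plan":{"type":"array"},"grip":{"type":"number"}},"required":["plan"]}

```bash
mkdir -p pics; cat > h.py <<'E'
import numpy as np, cv2, json
from scipy.spatial.transform import Rotation as R
from bench import ctrl
def shot(n,tag):
    c=ctrl.camera(n); cv2.imwrite(f'pics/{tag}.png',c['pixels'][:,:,::-1])
    np.savez(f'pics/{tag}.npz',**{k:np.array(v) for k,v in c.items()}); return c
def rot(c):
    a=np.array(c['attitude'],float)
    return a if a.shape==(3,3) else R.from_quat(a[[1,2,3,0]]).as_matrix()
def ray(c,u,v):
    d=rot(c)@np.array([(u-c['cx'])/c['fx'],(v-c['cy'])/c['fy'],1]); return np.array(c['origin']),d/np.linalg.norm(d)
def onz(c,u,v,z):
    o,d=ray(c,u,v); return o+d*(z-o[2])/d[2]
def tri(c1,p1,c2,p2):
    o1,d1=ray(c1,*p1);o2,d2=ray(c2,*p2)
    t=np.linalg.lstsq(np.c_[d1,-d2],o2-o1,rcond=None)[0]
    a=o1+t[0]*d1;b=o2+t[1]*d2; return (a+b)/2,np.linalg.norm(a-b)
def proj(c,P):
    q=rot(c).T@(np.array(P)-c['origin']); return np.array([c['fx']*q[0]/q[2]+c['cx'],c['fy']*q[1]/q[2]+c['cy']])
def load(tag): return dict(np.load(f'pics/{tag}.npz'))
E
python3 - <<'E'
from h import *
for n in('top','side'):
    c=shot(n,n+'0'); print({k:v for k,v in c.items() if k!='pixels'})
print(ctrl.get_obs())
E
```

```text
{'fx': 464.25485591837617, 'fy': 464.25485591837617, 'cx': 315.74115261059325, 'cy': 201.58749945258367, 'origin': array([ 0.3459923 , -0.00913328,  1.7290451 ]), 'attitude': array([ 0.04605975, -0.69909665,  0.7117993 , -0.04984106])}
{'fx': 379.69615987164474, 'fy': 379.69615987164474, 'cx': 315.1580921202414, 'cy': 207.62821075070624, 'origin': array([ 0.42656087, -0.99886832,  1.00606966]), 'attitude': array([-0.41545746,  0.90558307, -0.0813834 ,  0.02628946])}
{'time_s': 0.1, 'q': array([ 1.00970320e+00,  1.81456357e-01,  1.60791450e+00,  2.49302805e-06,
        1.35382092e+00, -2.06331787e-01]), 'dq': array([ 1.51777077e-03,  1.99455982e-04, -3.32283470e-03,  1.45463532e-05,
       -1.14406418e-03, -4.08559174e-04]), 'joint_efforts': array([ 1.36476679e-03, -4.45874655e+01, -3.52235842e+01, -1.60079999e-04,
        4.25149425e-03,  1.41192692e-05]), 'eef_pos': array([0.19943211, 0.53871142, 0.196377  ]), 'eef_rot': array([-3.00455931e-04,  1.76452158e-01,  9.84308893e-01, -7.40960491e-04]), 'wrist_force': array([-0.49803401,  0.13631251, -0.21808185]), 'torque': array([0.02020707, 0.02432732, 0.03192283]), 'grasp_force': 0.0, 'opening': 1.0011674526864818}
```

View pics/top0.png

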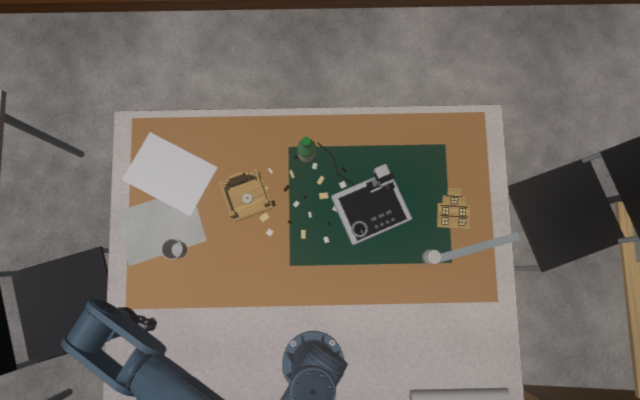

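View pics/side0.png

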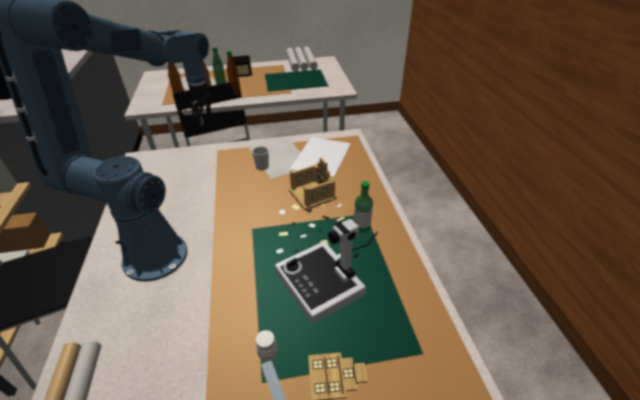

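Top: visualiser around (372,208) with its dial near (360,229) and head at (382,175); lantern at (246,197); bottle (306,150). Side: dial (293,266), lantern (313,185). I'll enlarge these.

```bash
python3 - <<'E'
from h import *
t=cv2.imread('pics/top0.png');s=cv2.imread('pics/side0.png')
def cr(im,x,y,w,h,W,H): 
    return cv2.resize(im[y:y+h,x:x+w],(W,H),interpolation=cv2.INTER_CUBIC)
a=cr(t,210,155,75,75,400,400); b=cr(t,325,155,95,95,400,400)   # scale 5.33, 4.21
cv2.imwrite('pics/c1.png',np.vstack([np.hstack([a,b])]))
a=cr(s,280,150,65,65,400,400); b=cr(s,265,210,110,110,400,400) # 6.15,3.64
cv2.imwrite('pics/c2.png',np.hstack([a,b]))
E
```

```text
(no output)
```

View pics/c1.png

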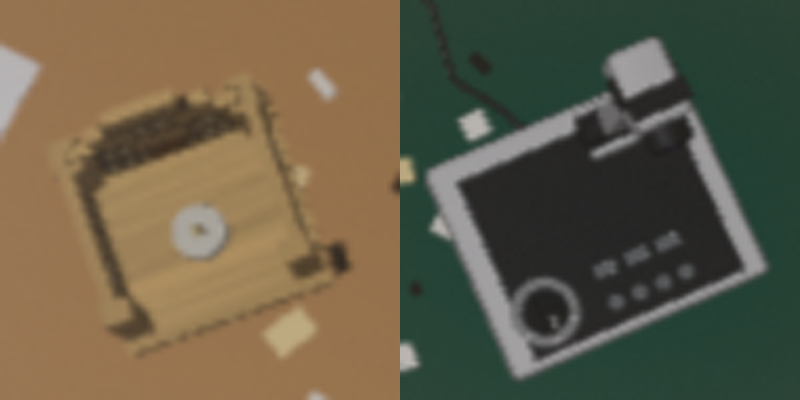

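View pics/c2.png

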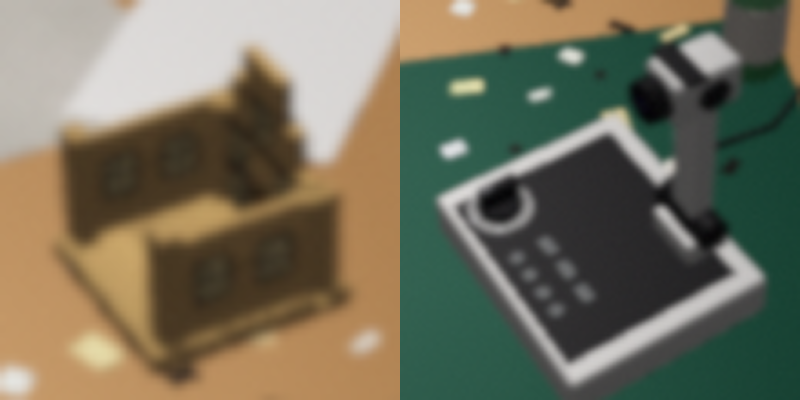

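The crops show the dial ring at about (359.7,229), visualiser corners and the head in the top view. The lantern's gable is on its far (+x) side, at top crop (150,115) and side crop (262,50). Next: measurement.

```bash
python3 - <<'E'
from h import *
T=load('top0');S=load('side0')
t=lambda x,y:(210+x/5.333-.4,155+y/5.333-.4); tv=lambda x,y:(325+(x-400)/4.21-.4,155+y/4.21-.4)
s=lambda x,y:(280+x/6.154-.4,150+y/6.154-.4); sv=lambda x,y:(265+(x-400)/3.636-.4,210+y/3.636-.4)
def pr(n,p1,p2): 
    P,e=tri(T,p1,S,p2); print(n,P.round(4),'gap',round(e,4))
pr('corner bl',tv(515,378),sv(438,203)); pr('corner br',tv(768,268),sv(572,385)); pr('corner tl',tv(430,175),sv(615,118))
pr('dial',tv(546,312),sv(500,206)); pr('head top',tv(645,68),sv(712,56))
pr('corner tr',tv(690,100),sv(765,277))
for n,p in dict(bl=(515,378),br=(768,268),tl=(430,175),dial=(546,312)).items(): print(n,onz(T,*tv(*p),.045).round(4))
for n,p in dict(bl=(438,203),br=(572,385),tl=(615,118),tr=(765,277)).items(): print('side',n,onz(S,*sv(*p),.045).round(4))
# lantern
pr('tea',t(199,231),s(190,130))
for n,p in dict(bl=(135,352),br=(340,285)).items(): print('lan',n,onz(T,*t(*p),.006).round(4))
pr('postR top back', t(310,262),s(163,240)); pr('postL top back',t(115,325),s(75,135))
print('gable top', onz(T,*t(180,100),.158), onz(S,*s(272,60),.158))
E
```

```text
corner bl [ 0.4172 -0.1493  0.0319] gap 0.0015
corner br [ 0.5069 -0.3703  0.0444] gap 0.003
corner tl [ 0.5957 -0.0795  0.0382] gap 0.0004
dial [ 0.4725 -0.1765  0.047 ] gap 0.002
head top [ 0.6438 -0.2372  0.2586] gap 0.0009
corner tr [ 0.6678 -0.3076  0.0602] gap 0.0263
bl [ 0.4174 -0.1482  0.045 ]
br [ 0.5083 -0.3701  0.045 ]
tl [ 0.5949 -0.0793  0.045 ]
dial [ 0.4736 -0.1766  0.045 ]
side bl [ 0.4166 -0.1608  0.045 ]
side br [ 0.5053 -0.3708  0.045 ]
side tl [ 0.5943 -0.0861  0.045 ]
side tr [ 0.6855 -0.2957  0.045 ]
tea [0.5899 0.2182 0.1369] gap 0.0188
lan bl [0.5151 0.2816 0.006 ]
lan br [0.5597 0.1383 0.006 ]
postR top back [0.5666 0.1495 0.1053] gap 0.007
postL top back [0.5271 0.2789 0.1011] gap 0.0064
gable top [0.66295127 0.22779682 0.158     ] [0.66019652 0.25717534 0.158     ]
```

Emit:
move_arm(plan=[5.44,-14.31,0,0,0,0.744,5.44,-14.31,0,0,0,0.744,5.44,-14.31,0,0,0,0.744,5.44,-14.31,0,0,0,0.744,5.44,-14.31,0,0,0,0.744,5.44,-14.31,0,0,0,0.744,5.44,-14.31,0,0,0,0.744,5.44,-14.31,0,0,0,0.744,5.44,-14.31,0,0,0,0.744,5.44,-14.31,0,0,0,0.744], grip=85)

```text
time_s: 1.35
eef_pos: [0.414, -0.0247, 0.1974]
eef_rot: [0.0, -0.193, 0.981, -0.0]
wrist_force: [0.1, 1.0, 0.1]
opening: 0.995
grasp_force: 0.0
```

Emit:
move_arm(plan=[0,0,0,0,0,0,0,0,0,0,0,0,0,0,0,0,0,0])

```text
time_s: 1.72
eef_pos: [0.4133, -0.0212, 0.1971]
eef_rot: [-0.0, -0.194, 0.981, 0.0]
wrist_force: [-0.2, 0.1, 0.0]
opening: 0.995
grasp_force: 0.0
```

```bash
python3 - <<'E'
from h import *
o=ctrl.get_obs(); print(o['eef_pos'],o['eef_rot'],o['q'])
w,x,y,z=o['eef_rot']; print('yaw y',np.arctan2(y*y-x*x,2*x*y))
# lantern now unobstructed? enlarge fresh views, subtle sharpening; list wood edges
T=shot('top','top1');S=shot('side','side1')
a=cv2.resize(cv2.imread('pics/top1.png')[155:230,210:285],(400,400),interpolation=cv2.INTER_LANCZOS4)
b=cv2.resize(cv2.imread('pics/side1.png')[150:215,280:345],(400,400),interpolation=cv2.INTER_LANCZOS4)
cv2.imwrite('pics/c3.png',cv2.convertScaleAbs(np.hstack([a,b]),alpha=1.5))
E
```

```text
[ 0.41327748 -0.02121248  0.19711644] [-2.00402512e-04 -1.94364715e-01  9.80929281e-01  2.52286651e-04] [-3.40142161e-01 -2.01738674e-01  1.98608638e+00  2.34567385e-04
  1.35784718e+00 -2.30220770e+00]
yaw y 1.9620158920016517
```

View pics/c3.png

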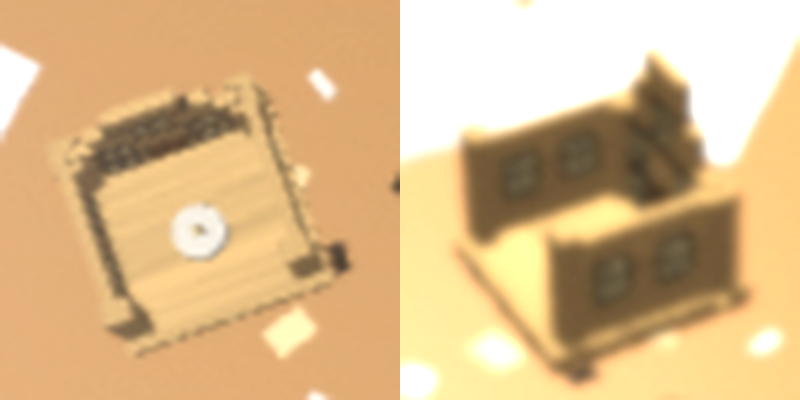

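The pictures show the gable's top edge from about (107,112) to (183,97) in the top crop, and from (650,58) to (690,100) in the side crop. I'll triangulate those ends and go on to the dial.

```bash
python3 - <<'E'
from h import *
T=load('top1');S=load('side1')
t=lambda x,y:(210+x/5.333-.4,155+y/5.333-.4); s=lambda x,y:(280+(x-400)/6.154-.4,150+y/6.154-.4)
for a,b in [((107,112),(650,58)),((183,97),(690,102))]: print(tri(T,t(*a),S,s(*b)), onz(T,*t(*a),.158),onz(S,*s(*b),.158))
yaw=.302;ex=np.array([np.cos(yaw),np.sin(yaw),0]);ey=np.array([-ex[1],ex[0],0]);c=np.array([.609,.232,0])+.054*ex
for q in(25,-25):
  P=c+ey*q/1000+[0,0,.158]; u,v=proj(T,P);u2,v2=proj(S,P);print(q,P.round(4),((u+.4-210)*5.333,(v+.4-155)*5.333),((u2+.4-280)*6.154+400,(v2+.4-150)*6.154))
E
```

```text
(array([0.65328442, 0.27647008, 0.14914632]), np.float64(0.008560042381145312)) [0.65589553 0.27481319 0.158     ] [0.64658059 0.26232473 0.158     ]
(array([0.66706775, 0.22798474, 0.14397396]), np.float64(0.0013116028321694053)) [0.66488872 0.22586739 0.158     ] [0.66248838 0.20788688 0.158     ]
25 [0.6531 0.2719 0.158 ] (np.float64(111.44759946564685), np.float64(116.1545639379628)) (np.float64(657.1923372367435), np.float64(48.89349169009329))
-25 [0.668  0.2242 0.158 ] (np.float64(185.6086802175459), np.float64(92.23466436757109)) (np.float64(693.5469720541034), np.float64(86.78056037425878))
```

Emit:
move_arm(plan=[1.17,-3.1,0,0,0,0,1.17,-3.1,0,0,0,0,1.17,-3.1,0,0,0,0,1.17,-3.1,-1.3,0,0,0,1.17,-3.1,-1.3,0,0,0,1.17,-3.1,-1.3,0,0,0,1.17,-3.1,-1.3,0,0,0,1.17,-3.1,-1.3,0,0,0])

```text
time_s: 2.82
eef_pos: [0.4734, -0.1778, 0.1343]
eef_rot: [0.001, -0.194, 0.981, -0.001]
wrist_force: [-1.0, 0.5, -0.1]
opening: 0.997
grasp_force: 0.0
```

Emit:
move_arm(plan=[0,0,-0.5,0,0,0,0,0,-0.5,0,0,0,0,0,-0.5,0,0,0])

```text
time_s: 3.2
eef_pos: [0.4728, -0.1778, 0.1084]
eef_rot: [0.0, -0.193, 0.981, -0.0]
wrist_force: [0.3, -1.0, -0.0]
opening: 0.998
grasp_force: 0.0
```

```bash
python3 - <<'E'
from h import *
T=shot('top','top2');S=shot('side','side2')
print(ctrl.get_obs()['eef_pos'])
a=cv2.resize(cv2.imread('pics/top2.png')[175:255,320:400],(400,400),interpolation=cv2.INTER_CUBIC)
b=cv2.resize(cv2.imread('pics/side2.png')[210:290,250:330],(400,400),interpolation=cv2.INTER_CUBIC)
cv2.imwrite('pics/c4.png',cv2.convertScaleAbs(np.hstack([a,b]),alpha=2))
E
```

```text
[ 0.47297264 -0.17797935  0.10852645]
```

View pics/c4.png

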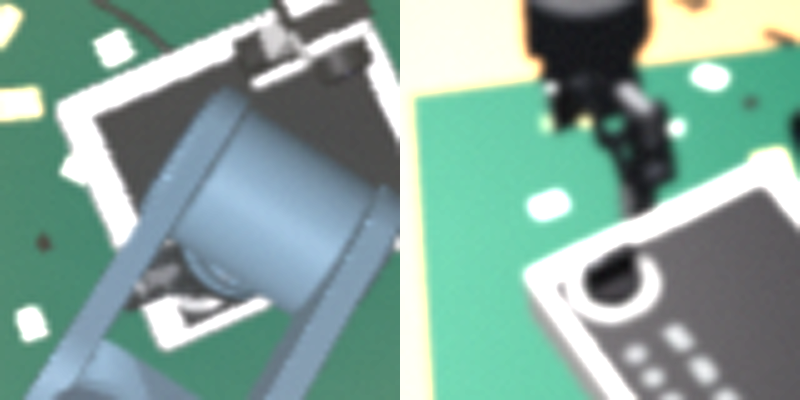

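The side view shows the near finger at crop (635,210), beside the bar at (610,262), so the gripper straddles the dial. Lower and close.

Emit:
move_arm(plan=[-0.02,0.02,-0.92,0,0,0,-0.02,0.02,-0.92,0,0,0,-0.02,0.02,-0.92,0,0,0,-0.02,0.02,-0.92,0,0,0])

```text
time_s: 3.8
eef_pos: [0.4725, -0.1774, 0.0632]
eef_rot: [0.001, -0.193, 0.981, -0.001]
wrist_force: [-0.2, -0.3, -0.2]
opening: 0.998
grasp_force: 0.0
```

Emit:
move_arm(plan=[0,0,0,0,0,0,0,0,0,0,0,0,0,0,0,0,0,0,0,0,0,0,0,0,0,0,0,0,0,0,0,0,0,0,0,0], grip=0)

```text
time_s: 4.55
eef_pos: [0.4713, -0.1765, 0.0613]
eef_rot: [-0.0, -0.193, 0.981, 0.0]
wrist_force: [-0.1, 0.1, 0.2]
opening: -0.003
grasp_force: 0.0
```

```bash
python3 - <<'E'
from h import *
T=shot('top','top3');S=shot('side','side3')
o=ctrl.get_obs();print(o['eef_pos'],proj(S,o['eef_pos']),proj(T,o['eef_pos']),proj(S,[.4717,-.1765,.056]))
a=cv2.resize(cv2.imread('pics/top3.png')[175:255,320:400],(400,400),interpolation=cv2.INTER_CUBIC)
b=cv2.resize(cv2.imread('pics/side3.png')[230:290,265:325],(400,400),interpolation=cv2.INTER_CUBIC)
cv2.imwrite('pics/c5.png',cv2.convertScaleAbs(np.hstack([a,b]),alpha=2.5))
E
```

```text
[ 0.47125111 -0.17653181  0.06129769] [291.77154066 263.39017532] [359.7126867  229.02171241] [292.00426351 264.43411976]
```

View pics/c5.png

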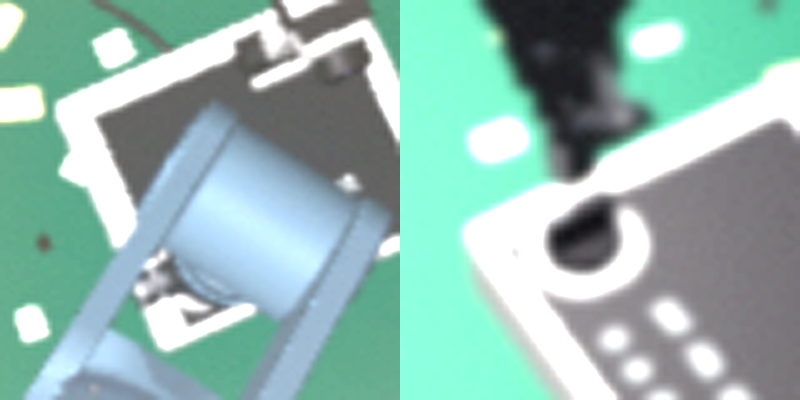

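The fingers shut fully with no grip. In the picture they seem to stand behind (+y of) the bar, with the tip at crop (572,180). I'll compare projections of where things should be.

```bash
python3 - <<'E'
from h import *
T=load('top3');S=load('side3')
f=lambda P,x0,y0,k,dx=400:((lambda p:((p[0]+.4-x0)*k+dx,(p[1]+.4-y0)*k))(proj(S,P)))
yaw=1.962;ty=np.array([np.cos(yaw),np.sin(yaw),0])
tcp=np.array([.473,-.178,.1085])
for s in(1,-1): print('c4 open tip',s,np.round(f(tcp+s*.043*ty+[0,0,.013],250,210,5)))
tcp=np.array([.47125,-.1765,.0613]); tx=np.array([np.sin(yaw),-np.cos(yaw),0])
print('c5 tip',np.round(f(tcp,265,230,6.667)),[np.round(f(tcp+k*.011*tx+[0,0,h],265,230,6.667)) for k in(-1,1) for h in(0,.016)])
d=np.array([.4717,-.1765,0])
for z in(.056,.077): print('bar z',z,[np.round(f(d+a*.018*tx+b*.006*ty+[0,0,z],265,230,6.667)) for a,b in((1,1),(1,-1),(-1,-1),(-1,1))])
print('ring c',np.round(f(d+[0,0,.045],265,230,6.667)))
o=ctrl.get_obs();print(o['q'],o['wrist_force'],o['torque'])
E
```

```text
c4 open tip 1 [575. 166.]
c4 open tip -1 [642. 250.]
c5 tip [581. 225.] [array([561., 235.]), array([559., 213.]), array([601., 216.]), array([599., 194.])]
bar z 0.056 [array([608., 209.]), array([621., 225.]), array([557., 256.]), array([545., 240.])]
bar z 0.077 [array([606., 181.]), array([618., 196.]), array([554., 227.]), array([542., 211.])]
ring c [584. 247.]
[-5.94700713e-01  1.94370625e-01  1.89446539e+00 -1.94709321e-06
  1.05288312e+00 -2.55471442e+00] [-0.49596297  0.43382755 -0.82174197] [-0.0803226   0.01621128  0.03649453]
```

```bash
python3 - <<'E'
from h import *
out=[]
for n in('side0','side3'):
    im=cv2.imread(f'pics/{n}.png')[235:285,268:318]
    im=cv2.resize(im,(400,400),interpolation=cv2.INTER_LANCZOS4)
    im=(255*(np.clip(im/140.,0,1))**.5).astype(np.uint8)
    out.append(im)
cv2.imwrite('pics/c6.png',np.hstack(out))
E
```

```text
(no output)
```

View pics/c6.png

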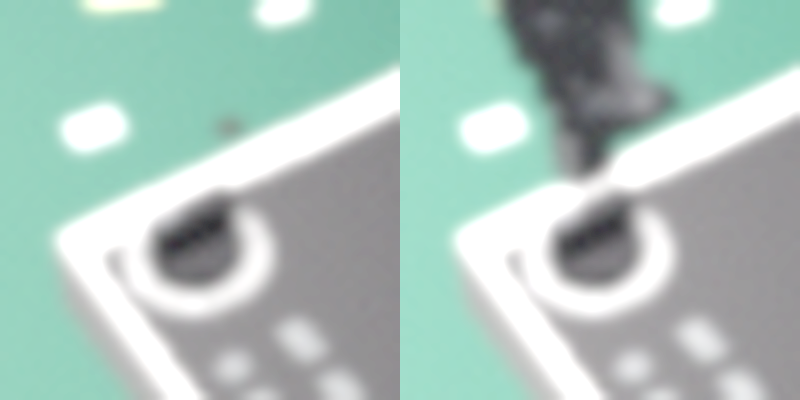

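Left is before, right is now. The shut fingertips end at about (585,175), above the bar's top at (600,195) with white rim visible between. So the tips stand roughly 30 mm higher than I assumed, directly over the bar. I'll probe down gently with the fingers shut to find the true height.

Emit:
move_arm(plan=[0,0,-0.1,0,0,0,0,0,-0.15,0,0,0,0,0,-0.15,0,0,0])

```text
time_s: 5.03
eef_pos: [0.471, -0.1764, 0.0534]
eef_rot: [-0.0, -0.193, 0.981, 0.0]
wrist_force: [-0.0, 0.3, 0.8]
opening: -0.001
grasp_force: 0.0
```

Emit:
move_arm(plan=[0,0,-0.06,0,0,0,0,0,-0.12,0,0,0,0,0,-0.12,0,0,0])

```text
time_s: 5.4
eef_pos: [0.471, -0.1764, 0.0475]
eef_rot: [-0.0, -0.193, 0.981, 0.0]
wrist_force: [1.0, -1.1, -0.3]
opening: 0.001
grasp_force: 0.0
```

Emit:
move_arm(plan=[0,0,-0.06,0,0,0,0,0,-0.12,0,0,0,0,0,-0.12,0,0,0])

```text
time_s: 5.78
eef_pos: [0.4715, -0.1767, 0.0429]
eef_rot: [-0.0, -0.193, 0.981, -0.0]
wrist_force: [-3.0, 1.6, 10.7]
opening: -0.0
grasp_force: 5.4
```

Contact at reading z≈0.044, where the bar's top is 0.077. So the true tip is about 33 mm above the reading, matching the picture. Rise, open, and grasp that much lower.

Emit:
move_arm(plan=[0,0,0.2,0,0,0,0,0,0.5,0,0,0,0,0,0.5,0,0,0,0,0,0.5,0,0,0,0,0,0.5,0,0,0,0,0,0.5,0,0,0], grip=85)

```text
time_s: 6.52
eef_pos: [0.471, -0.1764, 0.0664]
eef_rot: [-0.0, -0.193, 0.981, 0.0]
wrist_force: [-0.0, 1.4, -0.3]
opening: 0.995
grasp_force: 0.0
```

Emit:
move_arm(plan=[0,0,-0.4,0,0,0,0,0,-0.6,0,0,0,0,0,-0.78,0,0,0,0,0,-0.78,0,0,0,0,0,-0.78,0,0,0])

```text
time_s: 7.15
eef_pos: [0.4716, -0.1767, 0.0282]
eef_rot: [0.0, -0.193, 0.981, -0.0]
wrist_force: [0.5, 0.1, 1.2]
opening: 0.995
grasp_force: 0.0
```

Emit:
move_arm(plan=[0,0,0,0,0,0,0,0,0,0,0,0,0,0,0,0,0,0,0,0,0,0,0,0,0,0,0,0,0,0,0,0,0,0,0,0], grip=0)

```text
time_s: 7.9
eef_pos: [0.4715, -0.1769, 0.0282]
eef_rot: [0.0, -0.193, 0.981, -0.0]
wrist_force: [-0.2, -1.2, 3.2]
opening: 0.121
grasp_force: 62.0
```

Emit:
move_arm(plan=[0,0,0,0,0,-0.15,0,0,0,0,0,-0.3,0,0,0,0,0,-0.45,0,0,0,0,0,-0.6,0,0,0,0,0,-0.75,0,0,0,0,0,-0.9,0,0,0,0,0,-1.0,0,0,0,0,0,-1.06,0,0,0,0,0,-1.06,0,0,0,0,0,-1.06])

```text
time_s: 9.15
eef_pos: [0.4717, -0.1757, 0.0282]
eef_rot: [0.0, 0.328, 0.945, 0.0]
wrist_force: [0.6, 3.4, 4.8]
opening: 0.117
grasp_force: 65.9
```

```bash
python3 - <<'E'
from h import *
o=ctrl.get_obs(); w,x,y,z=o['eef_rot']; print(o['eef_pos'],'yaw y',np.arctan2(y*y-x*x,2*x*y)-1.962,o['wrist_force'],o['torque'],o['opening'],o['grasp_force'])
E
```

```text
[ 0.47169864 -0.17566437  0.02821018] yaw y -1.0594924350336294 [0.62530295 3.41619148 4.78740273] [ 0.63323599 -0.17268095  1.0886717 ] 0.11724004327029826 65.86161868688578
```

Moment is 1.09 N m against a spring of 0.06, so it is on the stop. Hold, then let go.

Emit:
move_arm(plan=[0,0,0,0,0,0,0,0,0,0,0,0,0,0,0,0,0,0,0,0,0,0,0,0,0,0,0,0,0,0,0,0,0,0,0,0,0,0,0,0,0,0,0,0,0,0,0,0])

```text
time_s: 10.15
eef_pos: [0.4717, -0.1757, 0.0282]
eef_rot: [0.0, 0.328, 0.945, 0.0]
wrist_force: [0.7, 3.4, 4.9]
opening: 0.123
grasp_force: 65.9
```

Emit:
move_arm(plan=[0,0,0,0,0,0,0,0,0,0,0,0,0,0,0,0,0,0,0,0,0,0,0,0,0,0,0,0,0,0,0,0,0,0,0,0,0,0,0,0,0,0,0,0,0,0,0,0], grip=85)

```text
time_s: 11.15
eef_pos: [0.4713, -0.1765, 0.0278]
eef_rot: [-0.0, 0.329, 0.944, -0.0]
wrist_force: [-0.3, 0.5, 0.3]
opening: 0.996
grasp_force: 0.0
```

Emit:
move_arm(plan=[0,0,1,0,0,0,0,0,2,0,0,0,0,0,3,0,0,0,0,0,3.5,0,0,0,0,0,3.5,0,0,0,0,0,3.5,0,0,0])

```text
time_s: 11.9
eef_pos: [0.4706, -0.1761, 0.2016]
eef_rot: [-0.001, 0.329, 0.944, 0.0]
wrist_force: [0.5, -0.1, -0.4]
opening: 0.994
grasp_force: 0.0
```

```bash
python3 - <<'E'
from h import *
o=ctrl.get_obs(); w,x,y,z=o['eef_rot']; print(o['eef_pos'],'yaw y',np.arctan2(y*y-x*x,2*x*y),o['wrist_force'],o['opening'],o['q'])
E
```

```text
[ 0.47064411 -0.17610979  0.20161961] yaw y 0.9000290398657943 [ 0.54686775 -0.14076873 -0.41528073] 0.9935337505013022 [-5.94684987e-01  1.41127906e-02  1.77920616e+00  3.50183295e-06
  1.35002424e+00 -1.49471480e+00]
```

Emit:
move_arm(plan=[3.79,8.52,0.1,0,0,-0.598,3.79,8.52,0.1,0,0,-0.598,3.79,8.52,0.1,0,0,-0.598,3.79,8.52,0.1,0,0,-0.598,3.79,8.52,0.1,0,0,-0.598,3.79,8.52,0.1,0,0,-0.598,3.79,8.52,0.1,0,0,-0.598,3.79,8.52,0.1,0,0,-0.598,3.79,8.52,0.1,0,0,-0.598,3.79,8.52,0.1,0,0,-0.598])

```text
time_s: 13.15
eef_pos: [0.6597, 0.2491, 0.2053]
eef_rot: [-0.001, 0.593, 0.806, -0.002]
wrist_force: [0.5, -0.2, -1.0]
opening: 0.995
grasp_force: 0.0
```

```bash
python3 - <<'E'
from h import *
o=ctrl.get_obs(); w,x,y,z=o['eef_rot']; print(o['eef_pos'],'yaw y',np.arctan2(y*y-x*x,2*x*y),o['opening'])
T=shot('top','top4');S=shot('side','side4')
# dial check: compare dial patch of side view with start
a=cv2.imread('pics/side0.png')[255:275,280:305].astype(int);b=cv2.imread('pics/side4.png')[255:275,280:305].astype(int);print('dial diff',abs(a-b).mean())
out=[]
for n,(x,y,s) in {'side4':(260,120,90),'top4':(205,140,90)}.items():
    im=cv2.resize(cv2.imread(f'pics/{n}.png')[y:y+s,x:x+s],(400,400),interpolation=cv2.INTER_LANCZOS4); out.append((255*np.clip(im/200.,0,1)**.6).astype(np.uint8))
P=np.array([.660,.250,.158]); print('wall top mid in side crop',(proj(S,P)+.4-[260,120])*400/90)
cv2.imwrite('pics/c7.png',np.hstack(out))
E
```

```text
[0.65969961 0.24909036 0.20534782] yaw y 0.3024473764331302 0.995283970026594
dial diff 4.424
wall top mid in side crop [286.60171264 181.05585034]
```

View pics/c7.png

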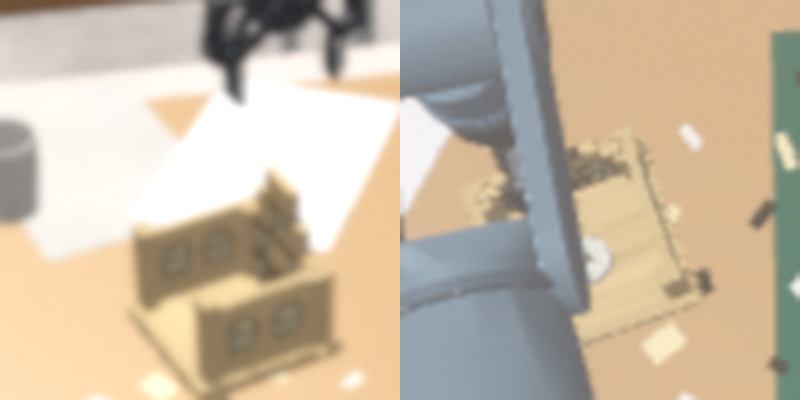

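The side crop shows the fingertips at (235,95) and (335,70), with midpoint about (285,83). The gable top is at about (285,190), so the fingers straddle it. I'll check that this agrees with the 33 mm tip offset.

```bash
python3 - <<'E'
from h import *
S=load('side4')
ex=np.array([np.cos(.302),np.sin(.302),0])
for off in(0,.033):
  for s in(-1,1): print(off,(proj(S,np.array([.6597,.2491,.2053+.013+off])+s*.045*ex)+.4-[260,120])*400/90)
P=[.66,.25,.158]
print((proj(S,P)-proj(S,[.66,.26,.158]))*400/90)
im=S['pixels'];g=im.astype(int)
# the two tips: lowest dark pixels in the gripper columns
for c0,c1 in((305,318),(330,342)):
    m=(g[100:160,c0:c1].max(2)<70); r=np.where(m.any(1))[0]; r=r[r<45]; print(c0,100+r.max(), c0+np.where(m[r.max()])[0])
E
```

```text
0 [240.23467023 137.26550062]
0 [331.11633154 110.70307892]
0.033 [239.35998449 104.1693053 ]
0.033 [331.5937218  77.8913603]
[2.07032476 6.07640367]
305 141 [313]
330 135 [334 335]
```

Emit:
move_arm(plan=[0,0,-0.7,0,0,0,0,0,-1.3,0,0,0,0,0,-1.8,0,0,0,0,0,-2.08,0,0,0,0,0,-2.08,0,0,0,0,0,-2.08,0,0,0])

```text
time_s: 14.0
eef_pos: [0.6617, 0.2493, 0.1054]
eef_rot: [0.001, 0.593, 0.805, 0.001]
wrist_force: [0.2, -0.7, 0.1]
opening: 0.999
grasp_force: 0.0
```

Emit:
move_arm(plan=[0,0,0,0,0,0,0,0,0,0,0,0,0,0,0,0,0,0,0,0,0,0,0,0,0,0,0,0,0,0,0,0,0,0,0,0], grip=0)

```text
time_s: 14.75
eef_pos: [0.6604, 0.2494, 0.1041]
eef_rot: [-0.0, 0.593, 0.806, -0.0]
wrist_force: [-3.6, -1.5, 3.9]
opening: 0.088
grasp_force: 59.7
```

Gripped (about 9 mm). Lift straight up.

Emit:
move_arm(plan=[0,0,0.2,0,0,0,0,0,0.5,0,0,0,0,0,0.8,0,0,0,0,0,1.2,0,0,0,0,0,1.6,0,0,0,0,0,2.0,0,0,0,0,0,2.4,0,0,0,0,0,2.8,0,0,0,0,0,3.14,0,0,0,0,0,3.14,0,0,0])

```text
time_s: 16.0
eef_pos: [0.6618, 0.2497, 0.2632]
eef_rot: [0.001, 0.593, 0.805, 0.001]
wrist_force: [0.0, -0.2, -1.5]
opening: 0.09
grasp_force: 59.0
```

```bash
python3 - <<'E'
from h import *
o=ctrl.get_obs(); w,x,y,z=o['eef_rot']; print(o['eef_pos'],'yaw y',np.arctan2(y*y-x*x,2*x*y),o['wrist_force'],o['opening'],o['q'])
S=shot('side','side5');T=shot('top','top5')
# bottle green, in start pictures
t=cv2.imread('pics/top0.png');s0=cv2.imread('pics/side0.png')
im=cv2.imread('pics/side5.png')
out=[]
for nm,(x,y,s) in {'side5':(265,90,110)}.items():
    out.append(cv2.resize(im[y:y+s,x:x+s],(400,400),interpolation=cv2.INTER_LANCZOS4))
# expected wall corners
ex=np.array([np.cos(.302),np.sin(.302),0]);ey=np.array([-ex[1],ex[0],0]);c=np.array([.660,.2495,.24])
for a,b in((-60,-75),(60,-75),(60,15),(-60,15),(-25,75),(25,75)): print(a,b,((proj(S,c+ey*a/1000+[0,0,b/1000])+.4-[265,90])*400/110).round())
print('target px lens side', proj(S,[.583,-.26,.24]),proj(T,[.583,-.26,.24]))
print('bottle base est',onz(T,308,158,.0),'cap',onz(load('top0'),305,142,.21),onz(load('side0'),365,184,.21))
cv2.imwrite('pics/c8.png',(255*np.clip(out[0]/180.,0,1)**.6).astype(np.uint8))
E
```

```text
[0.66180527 0.24967146 0.26323266] yaw y 0.30199849070048 [ 0.0022323  -0.15660045 -1.49787528] 0.0896228309994926 [ 1.93410901e-01  4.31718983e-01  1.15789098e+00  3.50193627e-05
  1.54830995e+00 -1.08588312e-01]
-60 -75 [243. 280.]
60 -75 [191. 226.]
60 15 [190. 155.]
-60 15 [244. 207.]
-25 75 [227. 139.]
25 75 [204. 119.]
target px lens side [330.90379072 238.1270118 ] [389.68782904 190.0055264 ]
bottle base est [0.75003087 0.00583817 0.        ] cap [0.75610755 0.01321954 0.21      ] [0.75652023 0.00237801 0.21      ]
```

View pics/c8.png

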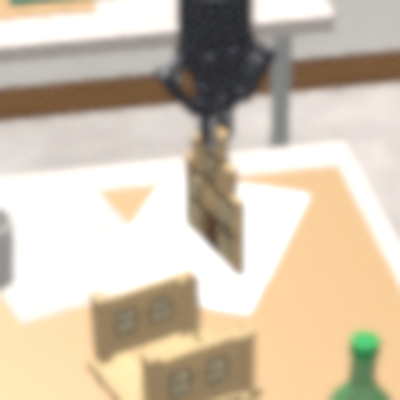

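The side crop shows the wall clear of the lantern and hanging upright, its foot from about (190,212) to (243,272). Carry it around to the camera at half speed.

Emit:
move_arm(plan=[-0.4,-0.5,0,0,0,0,-0.8,-1.0,0,0,0,0,-1.3,-1.6,0,0,0,0,-1.8,-2.2,0,0,0,0,-2.3,-2.8,0,0,0,0.02,-2.8,-3.4,0,0,0,0.04,-3.2,-4.0,0,0,0,0.06,-3.6,-4.6,0,0,0,0.08,-4.0,-5.0,0,0,0,0.087,-4.0,-5.0,0,0,0,0.087])

```text
time_s: 17.35
eef_pos: [0.4595, -0.0014, 0.2599]
eef_rot: [-0.001, 0.558, 0.83, -0.0]
wrist_force: [0.1, 0.3, -0.6]
opening: 0.091
grasp_force: 59.0
```

Emit:
move_arm(plan=[-0.05,-0.6,0,0,0,0,-0.1,-1.2,0,0,0,0,-0.15,-1.9,0,0,0,0,-0.2,-2.6,0,0,0,0,-0.25,-3.4,0,0,0,0,-0.28,-4.2,0,0,0,0,-0.3,-5.0,0,0,0,0,-0.32,-5.8,0,0,0,0,-0.32,-6.33,0,0,0,0,-0.32,-6.33,0,0,0,0])

```text
time_s: 18.6
eef_pos: [0.4448, -0.318, 0.26]
eef_rot: [-0.001, 0.558, 0.83, 0.0]
wrist_force: [-0.5, -0.1, -1.2]
opening: 0.089
grasp_force: 59.0
```

```bash
python3 - <<'E'
from h import *
o=ctrl.get_obs(); w,x,y,z=o['eef_rot']; print(o['time_s'],o['eef_pos'],'yaw y',np.arctan2(y*y-x*x,2*x*y),o['wrist_force'],o['opening'])
S=shot('side','side6');T=shot('top','top6')
ex=np.array([np.cos(.389),np.sin(.389),0]);ey=np.array([-ex[1],ex[0],0]);c=np.array([.444,-.317,.24])
for a,b in((-60,-75),(60,-75),(60,15),(-60,15),(-25,75),(25,75)): print(a,b,proj(S,c+ey*a/1000+[0,0,b/1000]).round(1),proj(T,c+ey*a/1000+[0,0,b/1000]).round(1))
# changed pixels vs start = wall + arm ; wall = woody colour
for n in('side','top'):
    a=cv2.imread(f'pics/{n}0.png').astype(int);b=cv2.imread(f'pics/{n}6.png').astype(int)
    m=((abs(a-b).sum(2)>45)&(b[:,:,2]-b[:,:,0]>20)).astype(np.uint8)
    k,l,st,ce=cv2.connectedComponentsWithStats(m)
    for i in range(1,k):
        if st[i,4]>40: print(n,st[i],ce[i].round(1),cv2.approxPolyDP(cv2.findContours((l==i).astype(np.uint8),0,1)[0][0],1.5,True)[:,0].tolist())
E
```

```text
18.6 [ 0.44484584 -0.31796412  0.25995804] yaw y 0.38733861241351497 [-0.53378635 -0.1210729  -1.21222239] 0.08949723639369553
-60 -75 [296.8 292.9] [420.7 227. ]
60 -75 [276.1 264.2] [388.4 241. ]
60 15 [273.2 242.6] [393.  239.6]
-60 15 [294.9 271.2] [427.2 224.7]
-25 75 [286.7 246.5] [421.6 227.5]
25 75 [277.3 234.6] [406.7 234. ]
side [ 270   57   86   43 1193] [325.5  82. ] [[355, 92], [333, 57], [321, 57], [316, 59], [318, 67], [323, 70], [329, 87], [315, 90], [291, 90], [290, 94], [270, 95], [284, 99], [294, 96], [294, 99], [299, 94], [301, 95], [300, 98], [303, 98], [306, 95], [307, 97], [314, 97], [320, 95], [353, 94]]
side [252  60  38  12 176] [273.   64.3] [[289, 69], [288, 62], [285, 60], [274, 63], [252, 64], [254, 67], [282, 64], [286, 71]]
side [127  85  22  30 216] [138.   99.7] [[145, 88], [139, 85], [135, 93], [140, 92], [142, 95], [138, 99], [136, 97], [132, 100], [127, 114], [131, 111], [129, 110], [130, 108], [135, 113], [139, 108], [143, 112], [144, 107], [140, 109], [138, 106], [142, 105], [139, 103], [142, 98], [141, 96], [148, 95]]
side [ 298  129  206  271 
[... 6908 characters left out ...]
  26  53 602] [284.2 262.8] [[272, 241], [274, 262], [278, 270], [284, 274], [293, 291], [296, 291], [294, 283], [287, 275], [291, 274], [292, 279], [295, 277], [295, 267], [290, 261], [290, 255], [286, 253], [287, 243], [282, 239], [283, 249], [280, 251], [274, 241]]
side [ 96 242  14  10  49] [102.3 246.8] [[109, 245], [103, 242], [101, 246], [100, 243], [98, 245], [101, 246], [97, 247], [96, 250], [102, 251]]
side [313 361   9   7  44] [316.9 364. ] [[314, 361], [314, 367], [321, 366], [316, 364], [321, 361]]
top [222 172  33  17 270] [239. 180.] [[254, 172], [251, 175], [243, 173], [229, 178], [226, 183], [223, 182], [222, 184], [226, 183], [227, 187], [230, 188], [254, 179], [252, 174]]
```

The measured contour in the side view puts the wall within about 5 mm of the target, perhaps slightly high relative to the lens. I'll lower it 4 mm, settle, and hand in.

Emit:
move_arm(plan=[0,0,-0.08,0,0,0,0,0,-0.08,0,0,0,0,0,-0.08,0,0,0,0,0,-0.08,0,0,0,0,0,-0.08,0,0,0,0,0,-0.08,0,0,0,0,0,-0.08,0,0,0,0,0,-0.08,0,0,0])

```text
time_s: 19.7
eef_pos: [0.4448, -0.3171, 0.2569]
eef_rot: [0.0, 0.557, 0.83, 0.0]
wrist_force: [-1.0, 0.2, -1.0]
opening: 0.094
grasp_force: 59.0
```

```bash
python3 -c "
from bench import ctrl
o=ctrl.get_obs();print(o['eef_pos'],o['grasp_force'],o['dq'].round(3));print(ctrl.hand_in())"
```

```text
[ 0.44477423 -0.31708946  0.25685302] 59.019121527671814 [ 0.     0.    -0.    -0.001 -0.001 -0.001]
the job is handed in; nothing more can be done
None
```

The job is handed in, though no verdict came back: the dial was turned to its stop, held for over a second and released, and the arm is holding the wall steady about 15 cm in front of the lens, which I estimate is within about 5 mm of the target.

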